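# Tare a sample cup with the foot-switch pedal

## Task

Tare the blue sample cup on the balance: set it down gently, upright, on the middle of the weighing pan, slide the glass top panel of the draught shield fully shut, and only then press the green foot-switch pedal down to its stop, hold it there for about a second and let it come back up. Press the pedal without forcing it, do not press the yellow print pedal, and leave the other things on the bench where they are.

Things in the scene. Friction and masses are not known exactly. Their poses are not given: they have to be found in the camera images.
- cup_mid (a point): blue plastic sample cup, loose, open at the top, outside diameter 46 mm (45 at the foot), 50 mm tall, wall 3 mm, about 50 g; this point is its centre on its axis, 25 mm above its underside; z is its axis, pointing to the mouth. It starts upright on the bench
- balance: white balance, fixed, 430 (x) x 200 (y) mm; origin under its centre, x to its rear, y to its left. Front: display console (x -215 to -120 mm, 77 mm high). Then the draught-shield chamber, 180 mm long, centred at x -25 mm, glass front and sides up to 132 mm, open above when the top panel is back. Rear: closed housing (x 65 to 215 mm, 132 mm high) over which the panel slides
- pan_centre (a point): centre of the upper face of the round steel weighing pan, diameter 96 mm, in the middle of the chamber; axes as the balance; the chamber's glass walls rise 62 mm above it and stand 85 mm from it at the front and 90 mm at the sides
- top_panel (a joint): how far the glass top panel is slid back, in m: 0 = shut, 0.165 = fully back; it stays where it is left, sliding takes about 2 N. It starts 0.150 to 0.165 open
- panel_grip (a point): centre of the black grip bar that stands up from the top panel near its front edge: 10 mm thick (x), 60 mm long (y), 26 mm tall, its foot 13 mm below and its top 13 mm above this point; axes as the balance, so that shutting moves it along -x
- tare_pedal (a joint): angle of the green pedal, rad: 0 = up, 0.17 = on its stop; a spring brings it up when let go. Pressed at tare_press it takes about 4 N to start and about 11 N to reach the stop; beyond it the force rises steeply, by some 10 to 20 N per mm
- tare_press (a point): where the green ribbed pedal is pressed: upper face, middle of its 74 mm width, 23 mm from its free end, 110 mm from its heel hinge. At rest the face rises 0.20 rad from heel to free end. This point is 61 mm above the bench at rest, 19 mm lower on the stop. Its frame tilts with the pedal: at rest x is level, from heel to free end, z up
- tare_switch: the tare foot switch, fixed: grey base 150 (x) x 95 (y) mm carrying the green pedal between side walls 33 mm high; origin under its centre, x points from heel to free end of the pedal
- print_pedal (a joint): angle of the yellow pedal of the other, like foot switch (print), rad: 0 = up, 0.17 = on its stop; to be left alone
- print_switch: the print foot switch, fixed, with the yellow pedal: same size and axes as the tare foot switch; the two may stand either way round
- spare_cup_mid (a point): white spare cup, loose, of the same size as the blue one; its centre, 25 mm above its underside; to be left alone
- jar: amber jar with black cap, loose, diameter 56 mm, 85 mm tall; origin under its centre; to be left alone
- tweezers: steel tweezers with red heel, loose, lying on the bench, 125 mm long (x), 18 mm wide, 8 mm high; origin under the middle; to be left alone
Things that resemble listed ones, but are neither listed nor needed, are in the scene too. Of the things that look like the part that bears cup_mid, the middle-sized one is meant.

How it is judged:
On the way, in this order (a step that is already met when the one before it is completed fails the run):
1. the blue cup stands upright and released on the middle of the pan (centre within 15 mm) (horizontal distance between cup_mid and pan_centre below 0.015 m and z of cup_mid in the frame of pan_centre below 0.029 m and angle between cup_mid's own z axis and vertical below 0.08 rad and contact force between the fingers and cup below 0.1 N), for 0.2 s.
2. the top panel is shut (within 5 mm) over the cup (value of joint top_panel below 0.005 m and horizontal distance between cup_mid and pan_centre below 0.015 m), for 0.2 s.
3. the green pedal is held on its stop (0.155 of 0.17 rad or more) for 0.6 s (value of joint tare_pedal above 0.155 rad and value of joint top_panel below 0.005 m), for 0.6 s.
At the end, for the whole second after the job is handed in: The blue cup stands upright on the pan, its centre within 15 mm of the pan's; the top panel is shut within 5 mm; both pedals are up (under 0.02 rad) (all of step 2 and z of cup_mid in the frame of pan_centre below 0.029 m and angle between cup_mid's own z axis and vertical below 0.08 rad and value of joint each of tare_pedal, print_pedal below 0.02 rad); the robot touches nothing.
It fails at once if the green pedal is pressed (over 0.08 rad) while the top panel is open or the cup is not on the pan (value of joint tare_pedal above 0.08 rad and (value of joint top_panel above 0.006 m or horizontal distance between cup_mid and pan_centre above 0.016 m)).
It fails at once if the green pedal is forced (fingers press on it with over 60 N) (contact force between the fingers and tare_pedal above 60 N).
It fails at once if the yellow pedal is pressed (over 0.06 rad) (value of joint print_pedal above 0.06 rad).
It fails at once if the cup is dropped or flung (over 0.45 m/s out of the fingers) or pushed hard onto the balance (over 40 N) ((linear speed of cup above 0.45 m/s and contact force between the fingers and cup below 0.05 N) or contact force between cup and balance above 40 N).
It fails at once if the spare cup, jar or tweezers are moved more than 20 mm (distance of any of spare_cup_mid, jar, tweezers from where it was at the start of the episode above 0.02 m).
It also fails if it takes over 67 s, if anything falls off the work surface, if the arm or the gripper's body presses on something with over 40 N, if the wrist force passes 120 N, or if a joint passes its speed limit or range.

## Robot

A 7-joint arm with a two-finger parallel gripper is mounted at the origin on the work surface. World frame = base frame: x ahead of the robot, y to its left, z up, the work surface at z = 0. Lengths are in m, angles in rad, forces in N, time in s.
With the tool pointing down it reaches from about 0.4 to 0.875 m from the base axis. Payload 19.3 kg.
Tool frame: the origin (TCP) lies midway between the tips of the shut fingers; the grasp point (between the pads) lies 19 mm behind it (hold_point_z is the z of the grasp point in the tool frame, in m); z points along the fingers, y is the line along which they close (so a half turn about z gives the same grasp; the last joint's range is limited). The gripper opens to 85 mm and grips with 20 to 120 N. Pads are 22 mm wide; open, the fingers measure 114 mm over their backs; the gripper's body (76 mm by 85 mm) begins 54 mm behind the grasp point. The pads swing forward as they close: fully open they stand 13 mm farther back than shut.
Start: joints at [-1.278, 0.521, -0.036, 1.599, 0.021, 1.021, -0.113], TCP at [0.222, 0.584, 0.231] pointing down, gripper open.
Joint ranges: [-2.91, 2.91], [-0.3, 2.13], [-1.5, 1.42], [0.17, 2.43], [-1.26, 4.41], [0.16, 1.93], [-2.52, 2.52]. Speed limits (rad/s): [1.89, 1.89, 2.39, 2.39, 3.01, 3.01, 3.01].

## Interface

Orientations are given as [roll, pitch, yaw] about the fixed x, y, z axes, in that order (R = Rz(yaw) Ry(pitch) Rx(roll)).
In Python, from bench import move_pose, move_linear, movej, ungrasp, grasp, hold, solve_ik, capture, camera_info, MotionError, hand_in, find_in, get_t, get_joints, get_joint_velocities, get_tau, get_eef_pos, get_tcp_rot, get_contact_force, get_torque, get_finger_gap, get_grip_force, hold_point_z gives the robot as it stands. Calls block until the motion is done:
- move_pose(position, orientation): joint-space move of the TCP to a pose.
- move_linear(position, orientation=None, velocity=0.15, threshold=None): straight line of the TCP; orientation=None keeps the orientation; velocity is the mean speed in m/s. With threshold (N) it stops when the force on the tool has changed by that much, and returns True; else False.
- movej(angles): joint-space move.
- ungrasp() and grasp(grip_force=None): open the fingers fully, or close them until they stop; grip_force is the grip in N (None keeps the last).
- hold(seconds).
- solve_ik(position, orientation): joint angles nearest the present ones, or None.
- capture(name): name is "side" or "top"; returns the picture (384x512x3 uint8, red, green, blue); there is no depth.
- camera_info(name): a dict with "fx", "fy", "cx", "cy" (pixels), "extrinsics" (4x4, takes a point from camera to world coordinates). Camera axes: x right, y up, looking along -z (the intrinsics and any distortion apply to the point x, -y, -z); pixel columns grow to the right and rows downward; lengths in m; the calibration is good to about 2 mm. A picture is of the moment at which its call begins. camera_info takes no time and is no camera call.
A pose or a line that the arm cannot do raises MotionError and nothing moves.
- hand_in(): hands the job in; it is judged then, once.
Trained networks look in the newest picture that a camera, given by its name, has taken for a name from the list of things; names that differ only in an ending like _2 or _b are one class to them, and where a whole thing is asked for, a point or a joint stands for the part that bears it (a point fixed in the world has none). Each returns a list of dicts, best first, with "score" (0 to 1); they miss things now and then, are a little off and sometimes report something else, mostly with a low value. They report only what shows in the picture. A call takes as long as a camera call. They do not tell look-alikes from the thing itself.
- find_in(camera, query): "centre" ([column, row] in pixels, amid what is visible of it).
Readings, each from a call of its own:
- get_t(): time.
- get_joints(): joint angles.
- get_joint_velocities(): joint speeds.
- get_tau(): joint torques, N m.
- get_eef_pos(): TCP position.
- get_tcp_rot(): TCP orientation.
- get_contact_force(): force on the tool from outside, world axes, zero at the start.
- get_torque(): the same for the moment, N m.
- get_finger_gap(): finger opening in m.
- get_grip_force(): force on a finger pad.
Only numpy, scipy, OpenCV 4.12 (cv2) and the standard library are available. Lean on these libraries where they do the work, as an engineer would, in place of code of your own. Each camera call takes 0.05 s, during which the arm holds its last target. There are 200 camera calls.

## Working session

There is one attempt and no reset: what is moved stays moved. The work goes in short steps, each a Python script; the robot and the scene stay as the last script left them, time stands still between calls to the robot, and variables do not carry over. Pictures are saved under pics/ and viewed, at most 10 in all, crops included, and the job is handed in when it is done.

```bash
mkdir -p pics; cat > h.py <<'E'
import numpy as np, cv2
from bench import *
def snap(c,f=None):
    im=capture(c)
    if f: cv2.imwrite(f,cv2.cvtColor(im,cv2.COLOR_RGB2BGR))
    return im
def ray(c,px):
    k=camera_info(c);E=np.array(k["extrinsics"])
    d=np.array([(px[0]-k["cx"])/k["fx"],-(px[1]-k["cy"])/k["fy"],-1.])
    return E[:3,3],E[:3,:3]@d
def at_z(c,px,z):
    o,d=ray(c,px); return o+d*(z-o[2])/d[2]
def proj(c,p):
    k=camera_info(c);E=np.array(k["extrinsics"])
    q=E[:3,:3].T@(np.array(p)-E[:3,3]); return np.array([k["cx"]+k["fx"]*q[0]/-q[2],k["cy"]-k["fy"]*q[1]/-q[2]])
E
python3 - <<'E'
from h import *
np.set_printoptions(precision=3,suppress=True)
a=[snap(c) for c in("top","side")]
cv2.imwrite("pics/top.png",cv2.resize(a[0],(800,600))[:,:,::-1]);cv2.imwrite("pics/side.png",cv2.resize(a[1],(800,600))[:,:,::-1])
for c in("top","side"):
    print(camera_info(c))
    for q in "cup_mid balance pan_centre panel_grip top_panel tare_pedal tare_press tare_switch print_switch print_pedal spare_cup_mid jar tweezers".split():
        try:
            r=find_in(c,q); print(c,q,[(np.round(x["centre"],1).tolist(),round(x["score"],2)) for x in r])
        except Exception as e: print(c,q,e)
print(hold_point_z() if callable(hold_point_z) else hold_point_z,get_t(),get_tcp_rot(),get_finger_gap())
E
```

```text
{'fx': 452.9166678462126, 'fy': 452.9166678462126, 'cx': 253.98922036726873, 'cy': 184.2491182527105, 'extrinsics': array([[ 0.013,  0.986, -0.164,  0.261],
       [-1.   ,  0.012, -0.011,  0.019],
       [-0.009,  0.165,  0.986,  1.651],
       [ 0.   ,  0.   ,  0.   ,  1.   ]])}
top cup_mid [([162.2, 209.8], 0.7)]
top balance [([250.8, 169.4], 0.87)]
top pan_centre [([248.1, 167.1], 0.96)]
top panel_grip [([248.0, 132.2], 0.98), ([247.6, 169.2], 0.54)]
top top_panel [([249.9, 131.4], 0.62), ([378.5, 210.5], 0.41)]
top tare_pedal [([324.5, 197.5], 0.62)]
top tare_press [([328.9, 198.4], 0.57)]
top tare_switch [([325.2, 200.2], 0.98), ([375.7, 208.7], 0.68)]
top print_switch [([372.5, 209.6], 0.9)]
top print_pedal [([375.2, 209.6], 0.59)]
top spare_cup_mid [([164.9, 167.1], 0.7), ([323.3, 198.1], 0.35)]
top jar [([350.7, 151.3], 0.7)]
top tweezers [([170.9, 264.1], 0.6), ([348.8, 149.0], 0.31)]
{'fx': 457.2774841630908, 'fy': 457.2774841630908, 'cx': 262.2683848872674, 'cy': 193.18993147158704, 'extrinsics': array([[-0.954,  0.196, -0.225,  0.226],
       [-0.298, -0.603,  0.74 ,  1.   ],
       [ 0.009,  0.774,  0.634,  0.922],
       [ 0.   ,  0.   ,  0.   ,  1.   ]])}
side cup_mid [([291.0, 341.9], 0.95), ([257.7, 306.5], 0.7), ([235.6, 336.7], 0.66), ([250.7, 138.3], 0.52)]
side balance [([239.5, 202.4], 0.92)]
side pan_centre [([236.8, 202.3], 0.83)]
side panel_grip [([196.7, 177.1], 0.67)]
side top_panel [([199.1, 176.3], 0.94)]
side tare_pedal [([299.0, 162.2], 0.6)]
side tare_press [([295.8, 164.2], 0.98)]
side tare_switch [([301.9, 161.2], 0.79)]
side print_switch [([316.3, 140.5], 0.63)]
side print_pedal [([317.2, 136.8], 0.57)]
side spare_cup_mid []
side jar [([251.1, 139.3], 0.88)]
side tweezers [([304.7, 318.9], 0.6)]
-0.0187 1.4 [ 3.142 -0.     2.779] 0.08549934883198756
```

View pics/top.png

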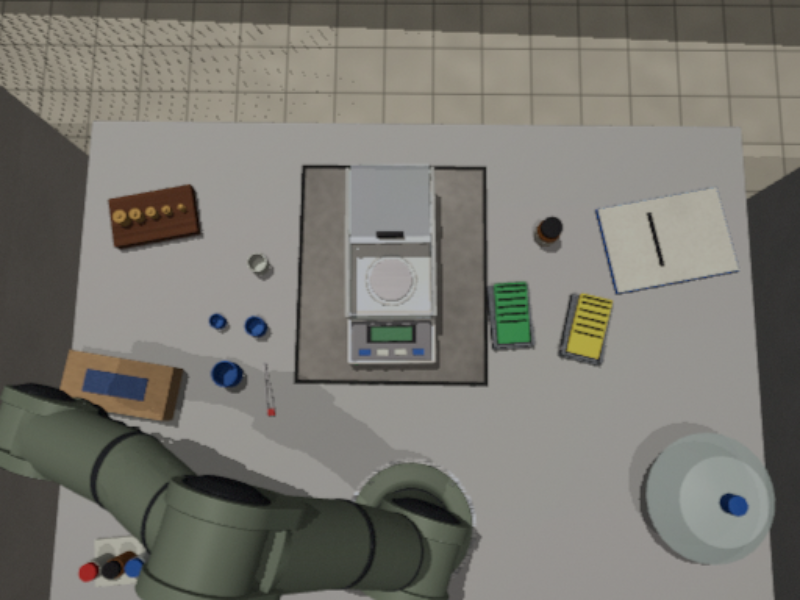

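View pics/side.png

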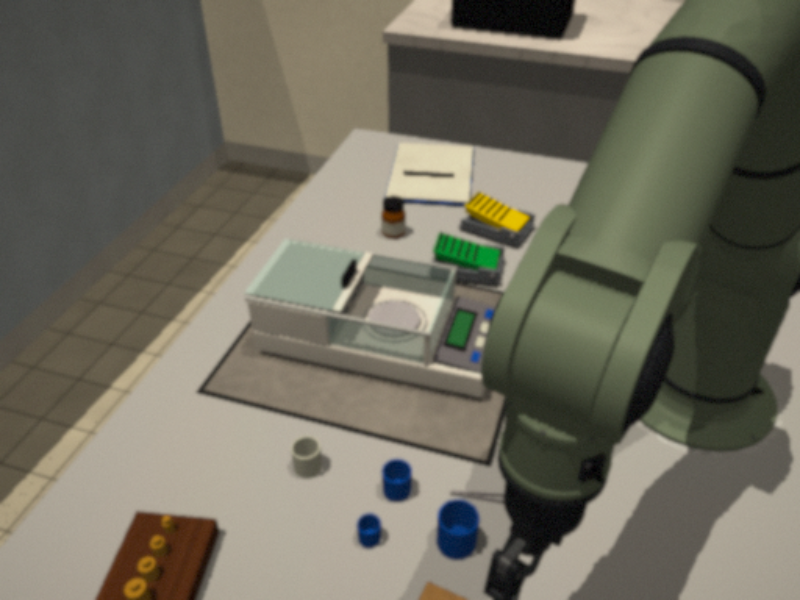

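Top view: the three blue cups are small (218,321), middle (256,327) and large (227,374) in the 800-px picture. The middle-sized one at (256,327), i.e. about (163,209) in camera pixels, fits cup_mid. Its side-view position is (397,480). The green pedal is at (511,315) and the yellow at (588,327). I'll confirm both in a crop.

```bash
python3 - <<'E'
from h import *
np.set_printoptions(precision=4,suppress=True)
T=snap("top");S=snap("side")
def crop(im,x,y,w,h,s): return cv2.resize(im[y:y+h,x:x+w],(w*s,h*s),interpolation=cv2.INTER_CUBIC)
g=np.vstack([np.hstack([crop(T,125,160,80,60,5),crop(T,305,165,80,60,5)]),np.hstack([crop(S,210,285,80,60,5),crop(S,270,120,80,60,5)])])
cv2.imwrite("pics/crop.png",g[:,:,::-1])
for c,im in(("top",T),("side",S)):
    hsv=cv2.cvtColor(im,cv2.COLOR_RGB2HSV)
    for n,lo,hi in(("blue",(105,120,30),(125,255,255)),("green",(50,150,60),(75,255,255)),("yellow",(22,150,80),(32,255,255))):
        m=cv2.inRange(hsv,lo,hi); k,l,st,ce=cv2.connectedComponentsWithStats(m)
        for i in range(1,k):
            if st[i,4]>40:
                ys,xs=np.nonzero(l==i); r=cv2.minAreaRect(np.c_[xs,ys].astype(np.float32))
                print(c,n,st[i],ce[i],r)
# cups by stereo
o1,d1=ray("top",(163.8,209.2));print("cup",at_z("top",(163.8,209.2),.03),at_z("side",(254,307),.025))
for c,p in(("top",(248.1,167.1)),("top",(248.1,178.9)),("side",(236.8,202.3)),("side",(252,206))): print("pan",c,at_z(c,p,.07))
print("grip",at_z("top",(249,150.5),.16))
E
```

```text
top blue [134 201  11   9  70] [138.8857 205.1286] ((138.89999389648438, 205.2000274658203), (9.838699340820312, 7.602630138397217), 26.56505012512207)
top blue [157 203  14  12 133] [163.2331 208.5639] ((163.5, 208.5), (11.0, 13.0), 90.0)
top blue [136 231  19  17 252] [144.8373 238.9246] ((145.0, 239.0), (16.0, 18.0), 90.0)
top blue [ 54 237  40  19 491] [ 73.3422 245.7026] ((73.20270538330078, 245.78378295898438), (38.4693603515625, 12.987518310546875), 9.462322235107422)
top blue [461 316  18  14 183] [469.3388 322.5082] ((469.27581787109375, 322.310302734375), (17.826751708984375, 11.884502410888672), 21.801406860351562)
top blue [ 80 357  12  12 103] [ 85.1262 362.7282] ((85.24999237060547, 362.7500305175781), (9.899494171142578, 12.020814895629883), 45.0)
top yellow [363 188  28  42 724] [376.3895 208.9876] ((376.79412841796875, 208.32354736328125), (21.10059928894043, 38.07809066772461), 14.03624439239502)
side blue [246 295  17  25 362] [253.663  306.9475] ((254.0, 307.0), (24.0, 16.0), 90.0)
side blue [281 321  25  36 775] [292.6039 338.1768] ((293.0, 338.5), (35.0, 24.0), 90.0)
side blue [230 330  13  20 218] [235.9679 339.1009] ((236.0, 339.5), (19.0, 12.0), 90.0)
side green [279 151  41  21 557] [298.1885 161.8169] ((298.5008850097656, 162.4132843017578), (39.96680450439453, 15.439806938171387), 14.620874404907227)
side green [287 201  15  20 153] [294.4575 210.0261] ((294.49273681640625, 210.27008056640625), (9.483369827270508, 19.991968154907227), 19.983104705810547)
side yellow [298 124  41  24 547] [317.1463 136.2102] ((317.2389831542969, 136.64877319335938), (40.50895690917969, 15.924211502075195), 24.775142669677734)
cup [0.4368 0.3606 0.03  ] [0.4364 0.3648 0.025 ]
pan top [0.5868 0.0583 0.07  ]
pan top [0.5441 0.0576 0.07  ]
pan side [0.586  0.0663 0.07  ]
pan side [0.5394 0.0682 0.07  ]
grip [0.6256 0.0539 0.16  ]
```

View pics/crop.png

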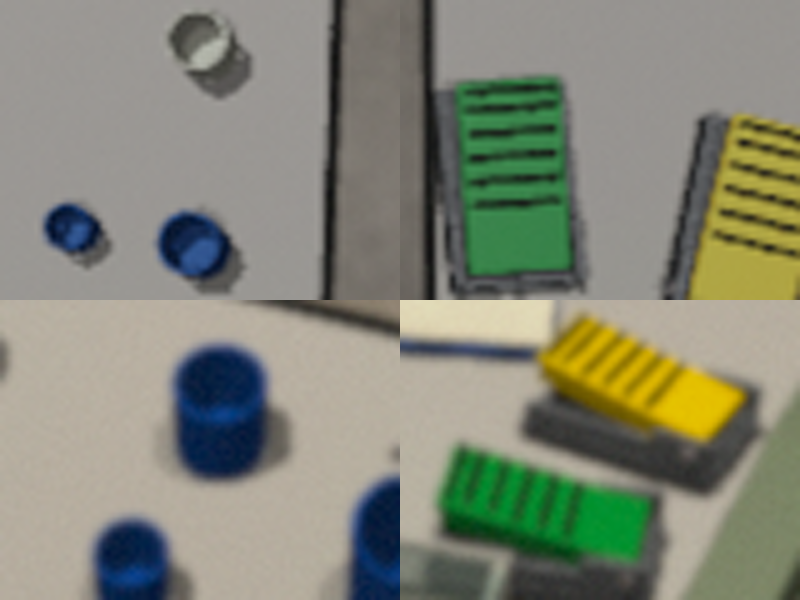

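The middle blue cup at top (163,209) / side (254,307) matches the white spare in size, with the small and large ones beside it, so it is cup_mid. Both pedals have their ribs, and so their raised free end, towards +x (upper end in the top view). Next I refine the balance, grip and pedal positions.

```bash
cat > m.py <<'E'
from h import *
np.set_printoptions(precision=4,suppress=True)
from scipy.optimize import least_squares
T=snap("top");S=snap("side")
def tri(a,b):
    o1,d1=ray("top",a);o2,d2=ray("side",b)
    t=np.linalg.lstsq(np.c_[d1,-d2],o2-o1,rcond=None)[0]; p,q=o1+t[0]*d1,o2+t[1]*d2
    return (p+q)/2,np.linalg.norm(p-q)
print("cup",tri((163.3,208.5),(253.8,307)))
# dark grip
for c,im,(x,y,w,h) in(("top",T,(230,140,40,20)),("side",S,(212,160,22,30))):
    m=(im[y:y+h,x:x+w].max(2)<60).astype(np.uint8); k,l,st,ce=cv2.connectedComponentsWithStats(m)
    i=1+st[1:,4].argmax(); print(c,"grip",ce[i]+[x,y],st[i]); 
    if c=="top": gt=ce[i]+[x,y]
    else: print(tri(gt,ce[i]+[x,y]))
hsv=cv2.cvtColor(T,cv2.COLOR_RGB2HSV); m=cv2.inRange(hsv,(50,110,30),(80,255,255)); m[:,:300]=0;m[:,360:]=0
m=cv2.morphologyEx(m,cv2.MORPH_CLOSE,np.ones((5,5)))
k,l,st,ce=cv2.connectedComponentsWithStats(m); i=1+st[1:,4].argmax(); ys,xs=np.nonzero(l==i)
r=cv2.minAreaRect(np.c_[xs,ys].astype(np.float32)); print("green",ce[i],st[i],r,cv2.boxPoints(r))
x0,y0,w,h=215,95,75,145;s=4
g=cv2.resize(T[y0:y0+h,x0:x0+w],None,fx=s,fy=s,interpolation=cv2.INTER_CUBIC)
x1,y1,w1,h1=155,150,165,145
g2=cv2.resize(S[y1:y1+h1,x1:x1+w1],None,fx=3,fy=4,interpolation=cv2.INTER_CUBIC)
cv2.imwrite("pics/bal.png",np.hstack([g,g2])[:,:,::-1])
c=cv2.HoughCircles(cv2.cvtColor(g,cv2.COLOR_RGB2GRAY),cv2.HOUGH_GRADIENT,1,30,param1=80,param2=20,minRadius=46,maxRadius=68)
print(c)
if c is not None:
  for a in c[0][:3]: p=a[:2]/s-.375+[x0,y0];print("pan",p,at_z("top",p,.07),a[2]/s)
E
python3 m.py
```

```text
cup (array([0.4387, 0.3637, 0.0232]), np.float64(0.0028176634408561834))
top grip [249.2424 149.5   ] [11  8 17  4 66]
side grip [222.8154 175.2   ] [ 7  7  8 16 65]
(array([0.6312, 0.0532, 0.1476]), np.float64(0.001862908091480684))
green [327.2318 200.0255] [316 181  24  39 785] ((327.4591369628906, 199.8463134765625), (38.17551040649414, 21.021482467651367), 86.42366790771484) [[315.7782 181.4514]
 [336.7587 180.1401]
 [339.1401 218.2413]
 [318.1595 219.5525]]
[[[141.5 340.5  52.5]]]
pan [250.   179.75] [0.5411 0.0508 0.07  ] 13.125
```

View pics/bal.png

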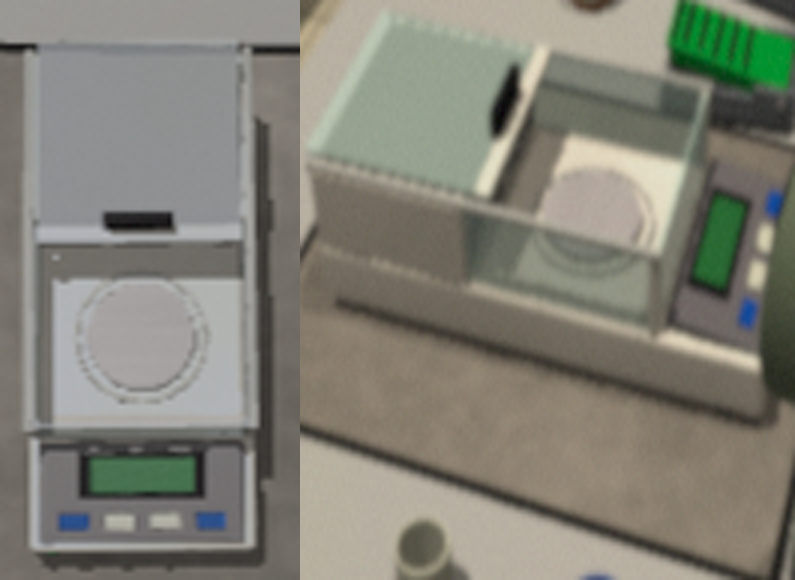

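The pan is a circle around crop (141,340), i.e. (250,179.7) in camera pixels, with radius ≈46 mm as expected. The grip bar is at (138,221) in the crop and triangulates to z = 0.148, which fits. The balance is nearly aligned with world x. I compute the last numbers and pick the cup.

```bash
python3 - <<'E'
from h import *
np.set_printoptions(precision=4,suppress=True)
print("pan side",at_z("side",(254.3,203.8),.07))
a=at_z("top",(215+138/4,95+48/4),.132);b=at_z("top",(215+142.5/4,95+430/4),.132);print("axis",a,b,np.arctan2(*(a-b)[1::-1]))
f=at_z("top",(326.3,180.8),.0656);h=at_z("top",(328.6,218.9),.039);d=f-h;print("free",f,"heel",h,np.linalg.norm(d),np.arctan2(d[1],d[0]))
u=d/np.linalg.norm(d);press=f-u*.023;print("press",press,"side",proj("side",press),proj("top",press))
q=[np.pi,0,np.pi/2]
for y in(np.pi/2,-np.pi/2):
    print(y,solve_ik([.438,.363,.013],[np.pi,0,y]))
for y in(0,np.pi): print(y,solve_ik([.541,.0515,.09],[np.pi,0,y]),solve_ik([.655,.0515,.15],[np.pi,0,y]),solve_ik(press,[np.pi,0,y]))
E
```

```text
pan side [0.5362 0.0571 0.07  ]
axis [0.7888 0.0552 0.132 ] [0.4521 0.0463 0.132 ] 0.026242579569749225
free [ 0.5413 -0.22    0.0656] heel [ 0.4084 -0.2304  0.039 ] 0.13591558608699406 0.07816184864049075
press [ 0.5188 -0.2217  0.0611] side [285.4666 154.7369] [326.6901 187.2616]
1.5707963267948966 [-0.8948  0.7583  0.1401  1.8888 -0.1988  0.5078 -0.6186]
-1.5707963267948966 [-0.5174  0.775  -0.3956  1.868   0.4997  0.5978  1.9104]
0 [-0.5966  0.6756  0.5612  1.9493 -0.5612  0.6757 -1.2553] [-0.5826  0.7747  0.6877  1.6054 -0.5681  0.9705 -1.2765] [-0.0578  0.7412  0.5193  1.9046 -0.5859  0.651  -0.7438]
3.141592653589793 [-0.2179  0.592   0.0191  1.9297 -0.0183  0.62    1.3837] [-0.2086  0.661   0.0623  1.5836 -0.0489  0.8985  1.4418] [ 0.2497  0.6656  0.069   1.8884 -0.0766  0.5901  1.9386]
```

```bash
python3 - <<'E'
from h import *
np.set_printoptions(precision=4,suppress=True)
P=np.pi
move_pose([.438,.3625,.13],[P,0,P/2])
print(get_eef_pos(),get_finger_gap())
move_linear([.438,.3625,.013],velocity=.1)
grasp(25); print("gap",get_finger_gap(),get_grip_force(),get_t())
move_linear([.438,.3625,.25],velocity=.2)
print("gap",get_finger_gap(),get_grip_force(),get_contact_force(),get_t())
move_pose([.539,.0525,.25],[P,0,P+.03])
print(get_eef_pos(),get_finger_gap(),get_t())
T=snap("top");S=snap("side")
cv2.imwrite("pics/held.png",np.hstack([cv2.resize(T[100:260,190:300],None,fx=3,fy=3),cv2.resize(S[90:250,190:340],None,fx=3,fy=3)])[:,:,::-1])
E
```

```text
[0.4373 0.364  0.1303] 0.0855909847937073
gap 0.046293643063097634 24.69160057604313 4.6
gap 0.045690915385727025 25.671362914144993 [ 0.0624  0.1317 -0.9361] 5.9333
[0.5389 0.053  0.2499] 0.045734292726053345 7.8083
```

View pics/held.png

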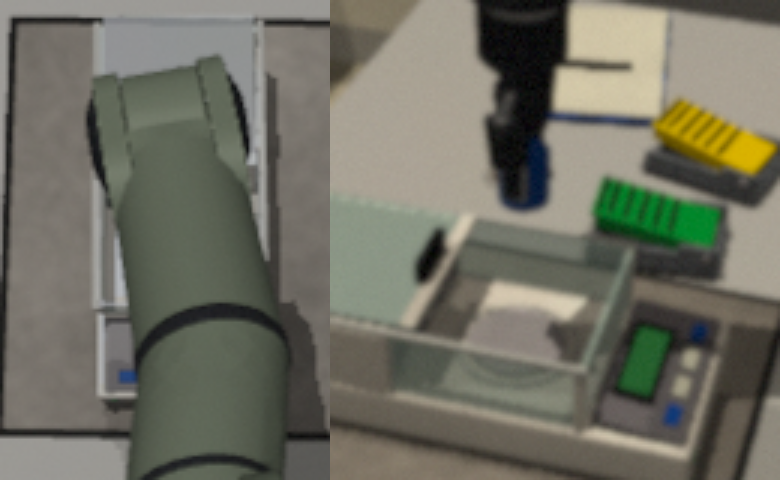

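The cup is held upright between the fingers (blue at about (525,170) in the crop), above the pan. Lowering.

```bash
python3 - <<'E'
from h import *
np.set_printoptions(precision=4,suppress=True)
def blue(): 
    S=snap("side");m=cv2.inRange(cv2.cvtColor(S,cv2.COLOR_RGB2HSV),(105,120,30),(125,255,255));m[225:]=0
    k,l,st,ce=cv2.connectedComponentsWithStats(m);i=1+st[1:,4].argmax();return st[i],ce[i]
print(proj("side",[.5389,.053,.262]),blue())
P=np.pi;x,y=.539,.053
move_linear([x,y,.10],velocity=.12)
print(move_linear([x,y,.075],velocity=.03,threshold=3),get_eef_pos(),get_contact_force(),get_t())
ungrasp();print(get_finger_gap(),get_contact_force())
move_linear([x,y,.23],velocity=.15)
move_pose([.70,.0575,.23],[P,0,P+.03])
print(get_t(),blue()); S=snap("side");T=snap("top")
cv2.imwrite("pics/placed.png",np.hstack([cv2.resize(T[100:260,190:300],None,fx=3,fy=3),cv2.resize(S[90:250,190:340],None,fx=3,fy=3)])[:,:,::-1])
E
```

```text
[253.6809 146.58  ] (array([254, 136,   8,  23, 120], dtype=int32), array([258.2333, 146.9667]))
True [0.5389 0.0531 0.0839] [-0.4901  0.1329  0.4374] 9.925
0.08539969793238057 [ 0.7101  0.4257 -0.5177]
12.2083 (array([247, 186,  15,  21, 268], dtype=int32), array([254.3955, 195.9888]))
```

View pics/placed.png

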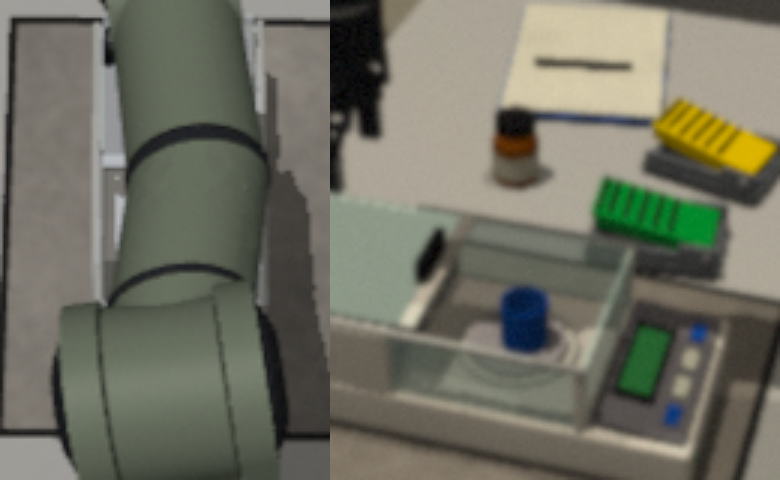

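The cup stands upright on the pan, at about (524,320) in the side crop, with its foot at the earlier pan centre (523,341). Next, the panel.

```bash
python3 - <<'E'
from h import *
np.set_printoptions(precision=4,suppress=True)
print("cup at",at_z("side",(254.2,196.2),.096),"pan side est [.5362 .0571]")
P=np.pi;o=[P,0,P+.026]
grasp(20)
move_pose([.678,.0565,.20],o)
print("down",move_linear([.678,.0565,.147],velocity=.08,threshold=5),get_eef_pos())
print("push",move_linear([.465,.051,.147],velocity=.06,threshold=8),get_eef_pos(),get_contact_force(),get_t())
S=snap("side");T=snap("top")
cv2.imwrite("pics/shut.png",np.hstack([cv2.resize(T[100:260,190:300],None,fx=3,fy=3),cv2.resize(S[90:250,190:340],None,fx=3,fy=3)])[:,:,::-1])
E
```

```text
cup at [0.5373 0.0546 0.096 ] pan side est [.5362 .0571]
down False [0.6783 0.0565 0.1473]
push True [0.4868 0.0516 0.1472] [4.5461 0.4241 3.0578] 16.9833
```

View pics/shut.png

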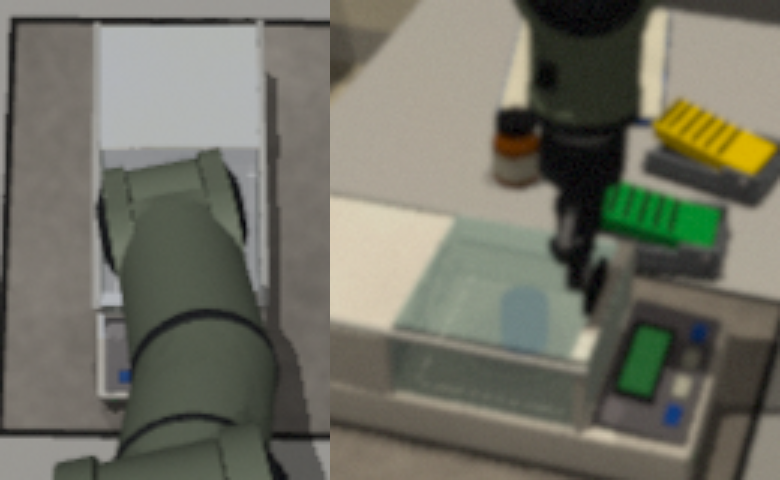

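The panel now spans the chamber, with the cup visible beneath it at (524,320) and the grip against the front. I nudge it once more to confirm the stop, then back off and press the green pedal.

```bash
python3 - <<'E'
from h import *
np.set_printoptions(precision=4,suppress=True)
P=np.pi
print("again",move_linear([.475,.0513,.147],velocity=.02,threshold=9),get_eef_pos(),get_contact_force())
p=get_eef_pos()
move_linear([p[0]+.02,p[1],p[2]],velocity=.05)
move_linear([p[0]+.02,p[1],.24],velocity=.15)
move_pose([.518,-.222,.20],[P,0,P+.08])
move_linear([.518,-.222,.075],velocity=.1)
f0=np.array(get_contact_force())
print("touch",move_linear([.518,-.222,.050],velocity=.02,threshold=2.0),get_eef_pos(),np.array(get_contact_force())-f0,get_t())
S=snap("side")
for z in(.052,.047):
    print(move_linear([.518,-.222,z],velocity=.02,threshold=25),get_eef_pos(),np.array(get_contact_force())-f0)
E
```

```text
again True [0.4868 0.0517 0.1471] [ 2.7318 -0.0749  0.7975]
touch True [ 0.518  -0.222   0.0618] [ 0.6586 -0.7055  3.3195] 21.825
False [ 0.5189 -0.222   0.0522] [ 3.8606 -0.2058  7.6749]
False [ 0.5193 -0.222   0.0474] [ 4.5677 -0.8345 10.1829]
```

Touch came at 0.062 (61 mm expected) and the forces follow the spring. On to the stop.

```bash
python3 - <<'E'
from h import *
np.set_printoptions(precision=4,suppress=True)
f=lambda:np.round(get_contact_force(),1)
z=.0435; move_linear([.518,-.222,z],velocity=.02,threshold=25); print(z,get_eef_pos(),f())
while f()[2]<23 and z>.037:
    z-=.0006; move_linear([.518,-.222,z],velocity=.01,threshold=20); print(round(z,4),get_eef_pos()[2],f())
hold(1.1); print(f(),get_eef_pos(),get_t())
S=snap("side");cv2.imwrite("pics/press.png",cv2.resize(S[100:220,190:350],None,fx=5,fy=5)[:,:,::-1])
E
```

```text
0.0435 [ 0.5198 -0.222   0.0441] [ 5.7  1.2 10.1]
0.0429 0.0435388941240259 [ 5.4  1.  11.3]
0.0423 0.0431635064917963 [ 6.1  2.1 14.2]
0.0417 0.042844802597927806 [ 4.1  2.3 21.4]
0.0411 0.0425587092889248 [ 2.1  4.  28.4]
[ 2.5  3.7 27.4] [ 0.52   -0.222   0.0426] 25.3583
```

View pics/press.png

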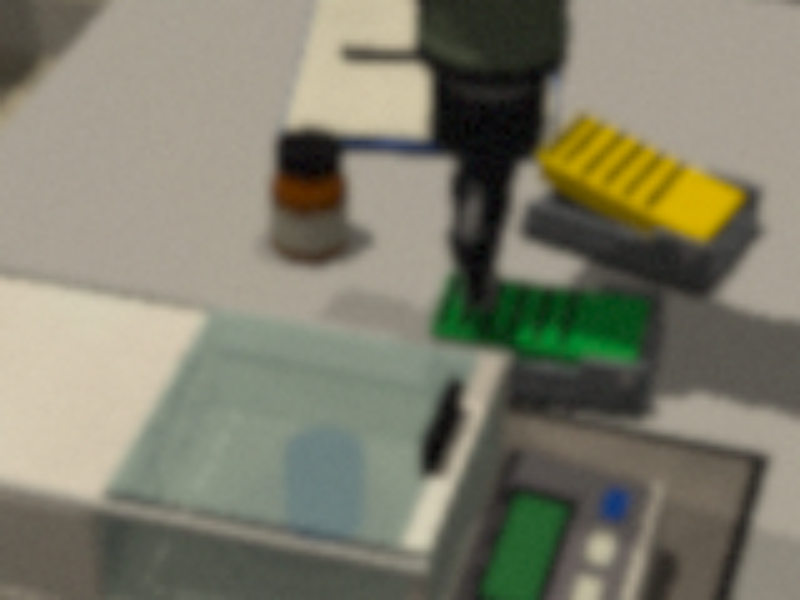

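The pedal (545,320) is level on its stop: the force rose steeply from 14 to 28 N, and I held it for over 1 s. The panel is shut, with its grip (442,425) at the front edge, and the cup is upright under it at (325,480). Releasing and handing in.

```bash
python3 - <<'E'
from h import *
move_linear([.5195,-.222,.07],velocity=.03)
move_linear([.5195,-.222,.22],velocity=.12)
hold(.5); print(get_contact_force(),get_t())
S=snap("side");cv2.imwrite("pics/end.png",cv2.resize(S[100:220,190:350],None,fx=5,fy=5)[:,:,::-1])
E
```

```text
[-0.24492358 -0.14552889  0.40022306] 28.425
```

View pics/end.png

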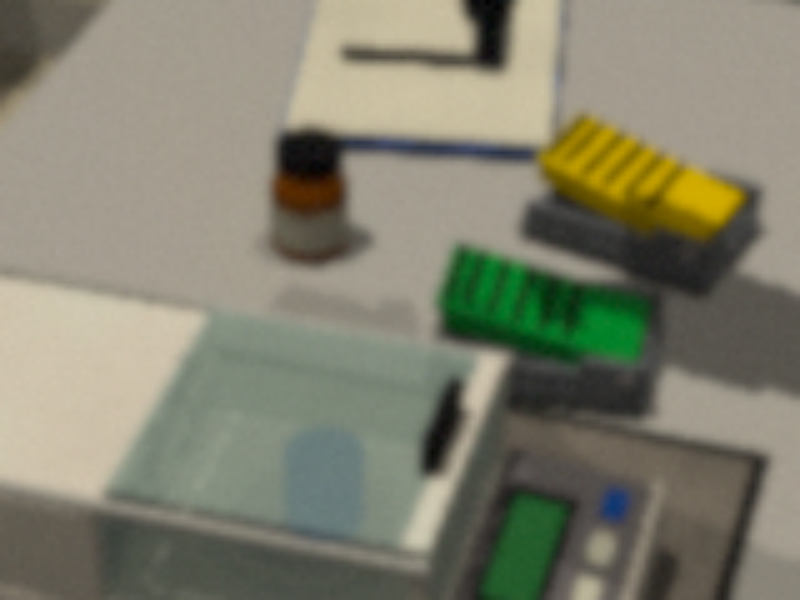

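The green pedal is back up (545,305), the yellow one is untouched (645,180), the panel is shut, the cup is at (325,480), and the fingers are clear of everything.

```bash
python3 -c "
from bench import *
print(hand_in())"
```

```text
the job is handed in; nothing more can be done
None
```

The job is handed in at about 28 s: the blue cup is upright on the middle of the pan, the panel is shut, and the green pedal was held on its stop for over a second at about 28 N and let back up; the hand-in call returned no verdict.

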